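# Hitch the friction sled to the load pin

### The arm

A 6-joint arm with a two-finger parallel gripper is mounted at the origin on the work surface. World frame = base frame: x ahead of the robot, y to its left, z up, the work surface at z = 0. Lengths are in m, angles in rad, forces in N, time in s.
With the tool pointing down it reaches from about 0.25 to 0.725 m from the base axis. Payload 4 kg.
Tool frame: the origin (TCP) lies between the finger pads; the fingertips stand 8 mm ahead of it and the grasp point (between the pads) lies 11 mm behind it; z points along the fingers, y is the line along which they close (so a half turn about z gives the same grasp; the last joint's range is limited). The gripper opens to 85 mm and grips with 20 to 120 N. Pads are 22 mm wide; open, the fingers measure 114 mm over their backs; the gripper's body (76 mm by 85 mm) begins 54 mm behind the grasp point. The pads swing forward as they close: fully open they stand 13 mm farther back than shut.
Start: joints at [-1.248, 0.241, 0.005, 1.335, 0, 1.571], TCP at [0.159, -0.474, 0.239] pointing down, gripper open.
Joint ranges: [-2.72, 2.72], [-1.05, 1.87], [-1.09, 1.28], [-1.99, 2.15], [-1.42, 1.44], [-3.14, 3.14]. Speed limits (rad/s): [2.79, 2.79, 3.14, 3.14, 3.14, 3.14].

### API

Orientations are given as a unit quaternion [x, y, z, w].
In Python, from workcell import status, viewer, bot gives the robot as it stands.
- The arm moves only by the tool servo_tool, never from a script. Its argument "commands" is a list of rows, each a list of 5 numbers: the finger opening in mm, from 0 to 85.4, then the shift along the tool's x, y, z in mm, then the turn about the tool's z in rad. A call has 1 to 20 rows; each row shifts and turns the commanded pose from where the row before left it, along the tool's axes as they then stand; what a row does not reach is not made up. A row lasts 1/8 s, in which the tool goes at most 62.5 mm and 10.7 degrees, less where a joint would pass 70% of its speed; a pose out of reach is approached as far as the arm can. A call is refused whole if a number of a shift passes 62.5 or a number of a turn 0.188, either way. A call with a gripper value outside its range is refused whole. The fingers move at their own pace and stop on an object; the grip force is fixed at half the most. Time passes only in rows, so rows that do not move let the fingers close. It gives the time, the measured TCP pose, the force, the opening and the grip force at its end, in the units of the state.
- status.get_obs(): the state, without advancing time (a new reading comes with each control period).
- viewer.camera(name): name is "scene" or "top" or "wrist"; returns (picture, depth): 400x640x3 uint8, red, green, blue; 400x640 float32, m along the optical axis (not along the pixel's ray), 0 where there is no reading.
- viewer.get_calibration(name): a dict with "camera_matrix" (3x3 intrinsics, pixels), "distortion" ([k1, k2, p1, p2, k3] as OpenCV has them; the pictures are not rectified), "R" (3x3) and "t" (3): a world point X has camera coordinates R X + t; the wrist camera has in their place "T_tool_cam" (4x4, takes a point from camera to tool coordinates, whose origin is the TCP and whose axes are the flange's). Camera axes: x right, y down, z forward; pixel columns grow to the right and rows downward; lengths in m; the calibration is good to about 2 mm. A picture is of the moment at which its call begins: read the wrist's pose just before it. get_calibration takes no time and is no camera call.
- bot.job_done(): hands the job in; it is judged then, once.
Trained networks look in the newest picture that a camera, given by its name, has taken for a name from the list of things; names that differ only in an ending like _2 or _b are one class to them, and where a whole thing is asked for, a point or a joint stands for the part that bears it (a point fixed in the world has none). Each returns a list of dicts, best first, with "p" (0 to 1); they miss things now and then, are a little off and sometimes report something else, mostly with a low value. They report only what shows in the picture. A call takes as long as a camera call. They do not tell look-alikes from the thing itself.
- viewer.masks_of(camera, label): "mask" (400x640 bool, what is visible of it) and "pixel" ([row, column] in pixels, amid what is visible of it).
- viewer.spot_point(camera, label): "pixel" ([row, column] in pixels: a listed point, or the origin of a listed thing).
The state is a dict: "clock": time; "joint_pos": joint angles; "joint_vel": joint speeds; "tau": joint torques, N m; "eef_pos": TCP position; "tool_rot": TCP orientation; "ft_force": force on the tool from outside, world axes, zero at the start; "ft_torque": the same for the moment, N m; "grip_width": finger opening in m; "grasp_force": force on a finger pad.
Only numpy, scipy, OpenCV 4.12 (cv2) and the standard library are available. Lean on these libraries where they do the work, as an engineer would, in place of code of your own. Each camera call takes 0.05 s, during which the arm holds its last target. There are 200 camera calls.

### The job

Put the sled with the snap hook on the inclined ramp, between the side strips, and push it uphill, hook first, onto the upright pin until the hook's sprung latch has flipped shut behind the pin. Leave the sled lying flat on the ramp, hitched to the pin, and leave the twin sled with the closed eye and everything else on the bench where they are.

Things in the scene. Friction and masses are not known exactly. Their poses are not given: they have to be found in the camera images.
- sled: The loose sled, about 0.4 kg: pale wooden plate 110 x 56 x 12 mm with a steel snap hook in front. Origin: centre of the plate's underside, on the bench at the start; +x forward to the hook, +y to the sled's left, +z up. A brass disc, 40 mm across and 8 mm high, is fixed on the plate behind the handle, at x = -34 mm.
- handle (a point): Middle of the top of the sled's handle: an upright wooden block 24 mm long (sled's x), 18 mm wide (sled's y), centred over the sled's origin and standing from 12 to 59 mm above the underside. Grip it across its width, along the sled's y.
- throat (a point): In the sled's hook, where a 10 mm pin's axis lies when it touches the back of the throat: x = 65, y = 0, z = 16 mm in the sled's frame. The hook is a flat steel fork, z = 12 to 20 mm. Throat 30 mm wide, from its back at x = 60 to the mouth at x = 115 mm; flared prong tips, 64 mm wide overall, end at x = 127 mm.
- latch (a joint): The hook's latch: dark steel tongue 29 x 5 mm hinged at x = 108, y = -17 mm in the sled's frame, barring the mouth. 0 = shut, pointing to the sled's +y, cannot swing outwards; grows to 1.57 rad as the pin pushes it inwards (2 to 6 N). Spring-closed: it snaps shut behind the pin once the pin's axis is nearer than x = 74 mm in the sled's frame.
- ramp: The wooden ramp's base board, 300 x 150 x 16 mm, fixed to the bench. Origin on the bench beneath the ramp's foot; +x is the level direction in which the ramp rises, z up.
- deck: The ramp's deck, fixed, rising at 30 degrees. Origin: on its upper surface at the middle of the lower end, 34 mm above the bench; +x uphill along the surface, +y to the left looking uphill, +z square to it. 305 x 104 mm; side strips 8 mm high leave a channel 76 mm wide for the sled; a stop 10 mm high crosses the lower end (x = 0 to 8 mm).
- pin (a point): Steel pin, 10 mm thick, square to the deck in the middle of the channel, 235 mm up from the deck's origin. This point: on its axis, 16 mm above the deck. A portal holds its upper end, so the hook can enter only along the deck: cross bar 16 mm wide, 47 to 56 mm above the deck; posts at y = +-44 mm (16 x 12 mm).
- block: A twin of the sled (same plate, handle and brass disc) that carries a closed square steel eye in place of the hook and latch. Not to be moved. Origin and axes as the sled's; 98 mm from the origin to the end of the eye.
- meter: Black hand multimeter, 150 x 75 x 40 mm high, lying on the bench; origin under its centre.
- weight_big: Brass weight, 52 mm across and 46 mm high, origin under its centre.
- weight_small: Brass weight, 38 mm across and 38 mm high, origin under its centre.
- driver: Screwdriver lying on the bench along its own x, origin at its middle on the underside.
- parts_tray: Grey open tray of small components, 120 x 160 x 35 mm, origin under its centre.
Not all that is in view belongs to the job. Leave any blue look-alike of the sled alone.

How it is judged:
On the way:
1. the pin, entering the hook's mouth, pushes the latch open (value of joint latch above 0.4 rad and x of pin in the frame of sled between 0.055 and 0.115 m and y of pin in the frame of sled between -0.016 and 0.016 m), for 0.02 s.
At the end, for the whole second after the job is handed in: The pin stands in the hook's throat (58 to 104 mm ahead of the sled's origin, within 16 mm of its middle line), the latch is shut (under 0.15 rad; resting against it is fine) and the sled lies still and flat on the deck (within 0.1 rad and 6 mm) (value of joint latch below 0.15 rad and x of pin in the frame of sled between 0.058 and 0.104 m and y of pin in the frame of sled between -0.016 and 0.016 m and angle between the z axis of sled and the z axis of deck, either way round below 0.1 rad and z of sled in the frame of deck below 0.006 m and linear speed of sled below 0.02 m/s); the robot touches nothing.
It fails at once if the twin sled is moved (more than 30 mm) (distance of block from where it was at the start of the episode above 0.03 m).
It fails at once if another thing on the bench is moved (more than 40 mm) (distance of any of meter, weight_big, weight_small, driver, parts_tray from where it was at the start of the episode above 0.04 m).
It also fails if it takes over 48 s, if anything falls off the work surface, if the arm or the gripper's body presses on something with over 40 N, if the wrist force passes 120 N, or if a joint passes its speed limit or range.

## Working session

There is one attempt and no reset: what is moved stays moved. The work goes in short steps, Python scripts to look and compute and a tool call to move; the robot and the scene stay as the last step left them, time stands still between calls to the robot, and variables do not carry over. Pictures are saved under pics/ and viewed, at most 10 in all, crops included, and the job is handed in when it is done.

Besides the shell and the picture viewer there is one more tool, called as name(argument=value, ...), one argument or row to a line, values as JSON. servo_tool: Moves the arm, as the interface text tells. Its arguments: {"type":"object","properties":{"commands":{"type":"array"}},"required":["commands"]}

```bash
mkdir -p pics; ls; cat > h.py <<'E'
import numpy as np, cv2
from workcell import status, viewer, bot
def snap(n,f=None):
    p,d=viewer.camera(n)
    if f: cv2.imwrite('pics/'+f,cv2.cvtColor(p,cv2.COLOR_RGB2BGR))
    return p,d
def cal(n):
    c=viewer.get_calibration(n); return np.array(c['camera_matrix']),np.array(c['distortion']),np.array(c['R']),np.array(c['t'])
def world(n,px,depth):
    "px Nx2 (row,col), depth N -> world"
    K,D,R,t=cal(n); px=np.atleast_2d(px).astype(float)
    u=cv2.undistortPoints(px[:,::-1].reshape(-1,1,2).copy(),K,D).reshape(-1,2)
    c=np.c_[u,np.ones(len(u))]*np.asarray(depth).reshape(-1,1)
    return (c-t)@R
def proj(n,X):
    K,D,R,t=cal(n); return cv2.projectPoints(np.atleast_2d(X).astype(float),cv2.Rodrigues(R)[0],t,K,D)[0].reshape(-1,2)
E
python3 - <<'E'
from h import *
np.set_printoptions(precision=3,suppress=True)
o=status.get_obs(); print(o['clock'],o['eef_pos'],o['tool_rot'])
for n in ['top','scene']:
    p,d=snap(n,n+'0.png')
    for l in ['sled','block','ramp','deck','meter','weight_big','weight_small','driver','parts_tray']:
        for r in viewer.masks_of(n,l)[:3]:
            m=r['mask']&(d>0); ij=np.argwhere(m); w=world(n,ij,d[m]); print(n,l,round(r['p'],2),np.round(r['pixel']),m.sum(),np.median(w,0),w[:,2].max())
    for l in ['sled','handle','throat','deck','pin','block']:
        for r in viewer.spot_point(n,l)[:3]:
            i,j=np.round(r['pixel']).astype(int); print(n,'pt',l,round(r['p'],2),i,j,world(n,[[i,j]],[d[i,j]])[0])
E
```

```text
pics
0.0 [ 0.158 -0.474  0.238] [ 0.987  0.161 -0.    -0.001]
top sled 0.73 [279. 403.] 900 [ 0.271 -0.25   0.016] 0.06742709830580383
top sled 0.69 [218. 419.] 805 [ 0.462 -0.288  0.017] 0.06956914755475384
top sled 0.51 [149. 322.] 3359 [0.653 0.005 0.118] 0.21186057852233064
top block 0.78 [204. 232.] 647 [0.487 0.298 0.016] 0.06571674003745905
top block 0.25 [146. 426.] 131 [ 0.703 -0.328  0.026] 0.044079868401026644
top ramp 0.72 [155. 324.] 4714 [0.643 0.005 0.086] 0.21186057852233064
top deck 0.84 [147. 326.] 3455 [0.651 0.005 0.116] 0.21186057852233064
top meter 0.67 [168. 185.] 1071 [0.6   0.456 0.033] 0.04996678585815075
top weight_big 0.77 [133. 221.] 250 [0.726 0.344 0.034] 0.05594509282513357
top weight_small 0.72 [131. 220.] 232 [0.726 0.344 0.034] 0.05594509282513357
top weight_small 0.41 [143. 428.] 119 [ 0.703 -0.327  0.026] 0.044079868401026644
top driver 0.88 [171. 469.] 301 [ 0.624 -0.458  0.022] 0.03547098890895098
top parts_tray 0.67 [263. 248.] 2019 [0.301 0.243 0.007] 0.04529256089737648
top pt sled 0.7 274 407 [ 0.284 -0.253  0.062]
top pt sled 0.68 226 420 [
[... 1319 characters left out ...]
arts_tray 0.65 [174. 371.] 1582 [0.304 0.236 0.015] 0.036862420998241274
scene parts_tray 0.6 [255. 323.] 2663 [0.704 0.003 0.169] 0.20611485668826088
scene pt sled 0.94 233 205 [ 0.461 -0.295  0.011]
scene pt sled 0.87 192 218 [ 0.306 -0.261  0.026]
scene pt handle 0.93 221 198 [ 0.418 -0.316  0.02 ]
scene pt handle 0.7 182 215 [ 0.294 -0.265  0.057]
scene pt throat 0.85 177 228 [ 0.203 -0.237 -0.001]
scene pt throat 0.6 246 208 [ 0.502 -0.287  0.   ]
scene pt throat 0.27 293 149 [ 0.643 -0.42   0.014]
scene pt deck 0.61 228 315 [0.519 0.011 0.036]
scene pt pin 0.74 252 326 [0.683 0.013 0.131]
scene pt block 0.89 217 412 [0.504 0.299 0.011]
scene pt block 0.44 293 150 [ 0.643 -0.418  0.014]
```

View pics/top0.png

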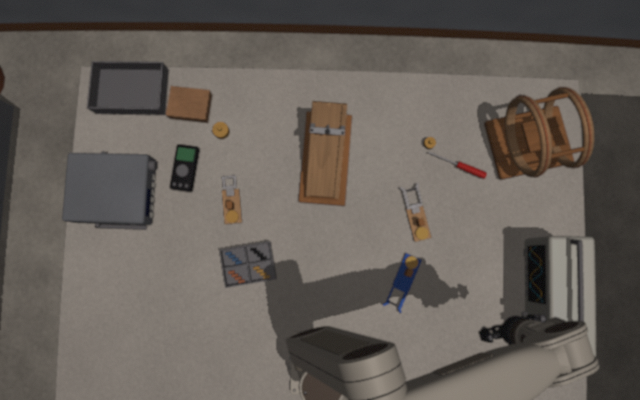

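View pics/scene0.png

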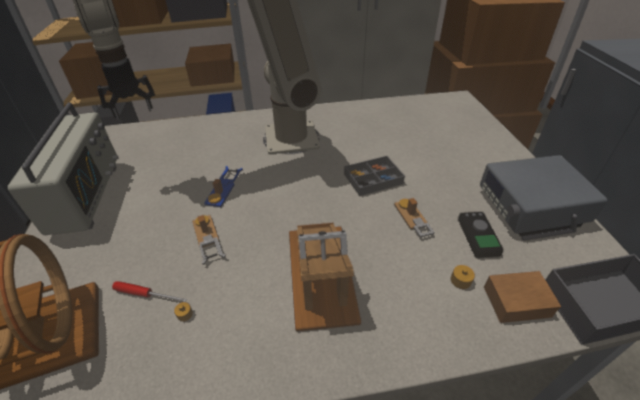

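The top view shows the real wooden sled at about (row 218, col 419), with its hook pointing up (+x). The blue look-alike is at (280, 403), the twin at (204, 232) and the ramp at (150, 326), rising along +x. In the scene view the sled is at (233, 207). I'll move above it for a close look.

servo_tool(
  commands=[
    [85, 50, -14, 0, 0],
    [85, 50, -14, 0, 0],
    [85, 50, -14, 0, 0],
    [85, 50, -14, 0, 0],
    [85, 50, -14, 0, 0],
    [85, 50, -14, 0, 0],
    [85, 0, 0, 0, 0],
    [85, 0, 0, 0, 0],
  ],
)

```text
clock: 2.6
eef_pos: [0.4162, -0.2992, 0.2391]
tool_rot: [0.987, 0.161, -0.0, -0.0]
ft_force: [0.8, -0.4, -0.2]
grip_width: 0.0851
grasp_force: 0.0
```

```bash
cat >> h.py <<'E'
from scipy.spatial.transform import Rotation as Ro
def wcal(o):
    c=viewer.get_calibration('wrist'); T=np.array(c['T_tool_cam'])
    A=np.eye(4); A[:3,:3]=Ro.from_quat(o['tool_rot']).as_matrix(); A[:3,3]=o['eef_pos']
    return np.array(c['camera_matrix']),np.array(c['distortion']),A@T
def wworld(o,px,depth):
    K,D,W=wcal(o); px=np.atleast_2d(px).astype(float)
    u=cv2.undistortPoints(px[:,::-1].reshape(-1,1,2).copy(),K,D).reshape(-1,2)
    c=np.c_[u,np.ones(len(u))]*np.asarray(depth).reshape(-1,1)
    return c@W[:3,:3].T+W[:3,3]
E
python3 - <<'E'
from h import *
np.set_printoptions(precision=4,suppress=True)
o=status.get_obs(); print(o['clock'],o['eef_pos'],o['tool_rot']); print(wcal(o)[2])
p,d=snap('wrist','w1.png')
for r in viewer.masks_of('wrist','sled')[:3]:
    m=r['mask']&(d>0); ij=np.argwhere(m); w=wworld(o,ij,d[m]); print(r['p'],r['pixel'],m.sum(),w.min(0),w.max(0))
    for a,b in [(.009,.0155),(.0155,.024),(.052,.064)]:
        s=w[(w[:,2]>a)&(w[:,2]<b)]
        if len(s)>20: print(a,len(s),s.mean(0),cv2.minAreaRect(s[:,:2].astype(np.float32)*1000))
for l in ['sled','handle','throat']:
    for r in viewer.spot_point('wrist',l)[:2]:
        i,j=np.round(r['pixel']).astype(int); print(l,round(r['p'],2),i,j,wworld(o,[[i,j]],[d[i,j]])[0])
# deck from top
p,d=snap('top')
ms=viewer.masks_of('top','deck')
m=ms[0]['mask']&(d>0); ij=np.argwhere(m); w=world('top',ij,d[m])
import numpy.linalg as L
q=w
for k in range(6):
    A=np.c_[q[:,:2],np.ones(len(q))]; c=L.lstsq(A,q[:,2],rcond=None)[0]
    r=w[:,2]-np.c_[w[:,:2],np.ones(len(w))]@c; q=w[abs(r)<max(.004,.02/(k+1))]
print('deck plane',c,np.degrees(np.arctan(L.norm(c[:2]))),'dir',np.degrees(np.arctan2(c[1],c[0])),len(q))
print(cv2.minAreaRect(q[:,:2].astype(np.float32)*1000))
E
```

```text
2.6 [ 0.4162 -0.2992  0.2391] [ 0.9869  0.161  -0.0004 -0.    ]
[[ 0.3177 -0.9063 -0.2787  0.4874]
 [-0.9482 -0.3037 -0.0934 -0.2753]
 [ 0.      0.2939 -0.9558  0.3735]
 [ 0.      0.      0.      1.    ]]
0.82 [244.9, 267.5] 2973 [ 0.1668 -0.3057 -0.0017] [ 0.3927 -0.223   0.2636]
0.009 1273 [ 0.2939 -0.2601  0.012 ] ((260.18896484375, -248.75048828125), (56.09267044067383, 172.10055541992188), 67.69136810302734)
0.0155 1178 [ 0.2785 -0.2611  0.0198] ((255.6891632080078, -251.44955444335938), (38.5352668762207, 176.81021118164062), 71.03173065185547)
0.052 274 [ 0.2918 -0.2611  0.058 ] ((290.1312255859375, -261.1169128417969), (18.34524154663086, 24.906280517578125), 68.18523406982422)
0.64 [128.5, 326.7] 5053 [ 0.3867 -0.3362 -0.0019] [ 0.5732 -0.2355  0.0609]
0.009 2226 [ 0.4526 -0.2935  0.0119] ((476.23016357421875, -286.8609313964844), (174.864013671875, 58.31806564331055), 14.859264373779297)
0.0155 2323 [ 0.487  -0.2843  0.0199] ((479.4606628417969, -286.51251220703125), (179.21902465820312, 60.736507415771484), 14.354804039001465)
0.052 345 [ 0.446  -0.2956  0.0587] ((445.5800476074219, -295.4241943359375), (23.82293701171875, 18.037248611450195), 17.842538833618164)
sled 0.88 146 326 [ 0.4507 -0.29    0.0594]
sled 0.81 241 270 [ 0.3021 -0.2603  0.0286]
handle 0.55 260 265 [ 0.2899 -0.2625  0.0577]
throat 0.94 94 332 [ 0.508  -0.2791 -0.0012]
throat 0.61 275 242 [ 0.3961 -0.2611  0.2474]
deck plane [ 0.5719 -0.0354 -0.2564] 29.813944625078737 dir -3.5454794984747404 1697
((644.4971923828125, 5.295185089111328), (104.10789489746094, 268.79473876953125), 86.80110931396484)
```

View pics/w1.png

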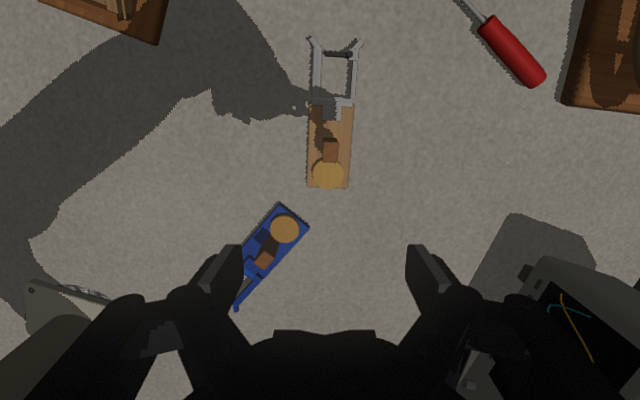

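The wrist picture shows the sled with its handle at (150, 330) and hook tips at (40, 335). The blue look-alike is at (260, 270). The measured handle size is 24x18 mm at z 0.059 and the heading is 14.6°, so the sizes fit what was given. Now the grasp.

servo_tool(
  commands=[
    [60, 28.5, 5.5, 20, 0.068],
    [60, 0, 0, 40, 0],
    [60, 0, 0, 40, 0],
    [60, 0, 0, 40, 0],
    [60, 0, 0, 30, 0],
    [60, 0, 0, 20, 0],
    [60, 0, 0, 13, 0],
    [60, 0, 0, 0, 0],
    [60, 0, 0, 0, 0],
    [10, 0, 0, 0, 0],
    [10, 0, 0, 0, 0],
    [10, 0, 0, 0, 0],
    [10, 0, 0, 0, 0],
    [10, 0, 0, 0, 0],
  ],
)

```text
clock: 4.7
eef_pos: [0.4457, -0.2959, 0.037]
tool_rot: [0.992, 0.127, 0.001, 0.0]
ft_force: [-0.1, -0.7, 5.8]
grip_width: 0.0173
grasp_force: 60.7
```

The grasp holds: opening 17.3 mm, grip force 60 N. Next I lift, turn to the ramp's heading (−3.4°) and carry the sled to a viewing point just below the ramp.

servo_tool(
  commands=[
    [10, 0, 0, -15, 0],
    [10, 0, 0, -40, 0],
    [10, 0, 0, -50, 0],
    [10, 0, 0, -50, 0.157],
    [10, 0, 0, -50, 0.157],
    [10, 7, -40, -8, 0],
    [10, 7, -45, 0, 0],
    [10, 7, -45, 0, 0],
    [10, 7, -45, 0, 0],
    [10, 7, -45, 0, 0],
    [10, 7, -45, 0, 0],
    [10, 7, -30, 0, 0],
    [10, 0, -17, 0, 0],
    [10, 0, 0, 0, 0],
    [10, 0, 0, 0, 0],
    [10, 0, 0, 0, 0],
  ],
)

```text
clock: 6.7
eef_pos: [0.5113, -0.0102, 0.2495]
tool_rot: [1.0, -0.014, -0.0, -0.009]
ft_force: [-0.9, 0.3, -3.9]
grip_width: 0.0171
grasp_force: 60.0
```

```bash
python3 - <<'E'
from h import *
np.set_printoptions(precision=4,suppress=True)
o=status.get_obs(); print(o['clock'],o['eef_pos'],Ro.from_quat(o['tool_rot']).as_matrix()[:,0],o['grip_width'])
p,d=snap('wrist','w2.png')
for r in viewer.spot_point('wrist','pin')[:2]:
    i,j=np.round(r['pixel']).astype(int); print('pin',r['p'],i,j,wworld(o,[[i,j]],[d[i,j]])[0])
ms=viewer.masks_of('wrist','deck')
m=ms[0]['mask']&(d>0); w=wworld(o,np.argwhere(m),d[m]); print(ms[0]['p'],m.sum())
q=w
for k in range(8):
    A=np.c_[q[:,:2],np.ones(len(q))]; c=np.linalg.lstsq(A,q[:,2],rcond=None)[0]
    r=w[:,2]-np.c_[w[:,:2],np.ones(len(w))]@c; q=w[abs(r)<max(.003,.02/(k+1))]
print('plane',c,np.degrees(np.arctan2(c[1],c[0])),np.degrees(np.arctan(np.linalg.norm(c[:2]))),len(q),cv2.minAreaRect(q[:,:2].astype(np.float32)*1000))
# strips & portal: all points above plane, in a guessed deck frame
a=wworld(o,np.argwhere(d>0),d[d>0]); r=(a[:,2]-np.c_[a[:,:2],np.ones(len(a))]@c)*np.cos(np.pi/6)
y=np.radians(-3.4);ex=np.array([np.cos(y),np.sin(y)]);ey=np.array([-ex[1],ex[0]])
b=(a[:,:2]-[.5145,.0128]); X=b@ex; Y=b@ey
for lo,hi in [(0,.04),(.04,.08),(.08,.12),(.12,.16),(.16,.2),(.2,.24)]:
    s=(X>lo)&(X<hi)&(abs(r-.008)<.0025)&(abs(Y)<.06); print(lo,s.sum(),*[np.round(np.percentile(Y[s&(sg*Y>.02)],[2,50,98]),4) for sg in(1,-1) if (s&(sg*Y>.02)).sum()>5])
s=(abs(r-.0555)<.004)&(abs(Y)<.07)&(X>.12)
if s.sum()>5: print('bar',s.sum(),np.c_[a[s],X[s],Y[s]].min(0),np.c_[a[s],X[s],Y[s]].max(0))
E
```

```text
6.7 [ 0.5113 -0.0102  0.2495] [ 0.9996 -0.029  -0.0003] 0.01710826721613596
0.97 11805
plane [ 0.5647  0.084  -0.253 ] 8.462179488798478 29.724478539736605 7636 ((590.771728515625, 8.550003051757812), (102.48535919189453, 165.2241668701172), 86.91458892822266)
0 0
0.04 296 [-0.0479 -0.0415 -0.0364]
0.08 334 [-0.0478 -0.0407 -0.0363]
0.12 154 [-0.0455 -0.0394 -0.0364]
0.16 0
0.2 0
```

View pics/w2.png

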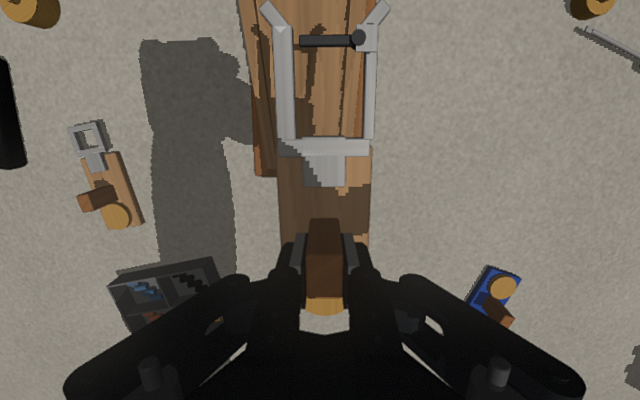

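The wrist picture shows the sled held level and straight, with its hook tips at rows 5–20 and latch at (40, 335), over the deck's lower part. It hides most of the deck. I'll re-measure the portal and deck with masks that leave the sled out.

```bash
python3 - <<'E'
from h import *
np.set_printoptions(precision=4,suppress=True)
y=np.radians(-3.4);ex=np.array([np.cos(y),np.sin(y)]);ey=np.array([-ex[1],ex[0]]); O=np.array([.5145,.0128])
def ana(n,a):
    X=(a[:,:2]-O)@ex; Y=(a[:,:2]-O)@ey; Z=a[:,2]
    r0=(Z-.034-X*np.tan(np.pi/6))*np.cos(np.pi/6)
    s=(X>.01)&(X<.26)&(abs(Y)<.035)&(abs(r0)<.007)
    if s.sum()>50:
        c=np.linalg.lstsq(np.c_[X[s],Y[s],np.ones(s.sum())],Z[s],rcond=None)[0]; print(n,'floor',s.sum(),c,'median r0',np.median(r0[s]))
        r0=r0-np.median(r0[s])
    t=(abs(r0-.008)<.003)&(abs(Y)<.06)&(abs(Y)>.03)&(X>0)&(X<.26)
    for sg in(1,-1):
        u=t&(sg*Y>0)
        if u.sum()>20: print(' strip',sg,u.sum(),np.percentile(Y[u],[2,50,98]),'slope deg',np.degrees(np.polyfit(X[u],Y[u],1)[0]),'X',np.percentile(X[u],[2,98]))
    u=(abs(r0-.0555)<.004)&(abs(Y)<.065)&(X>.13)&(X<.22)
    if u.sum()>15: print(' bar',u.sum(),'Y',np.percentile(Y[u],[1,99]),'X',np.percentile(X[u],[2,50,98]),'rect',cv2.minAreaRect(a[u,:2].astype(np.float32)*1000))
    u=(r0>.015)&(r0<.04)&(abs(Y)<.015)&(X>.16)&(X<.22)
    if u.sum()>3: print(' pin',u.sum(),np.median(Y[u]),np.median((X+r0/2)[u]))
o=status.get_obs(); p,d=snap('wrist'); ana('wrist',wworld(o,np.argwhere(d>0),d[d>0]))
for n in('top','scene'):
    p,d=snap(n,n+'2.png'); ana(n,world(n,np.argwhere(d>0),d[d>0]))
E
```

```text
wrist floor 6817 [0.5766 0.001  0.0348] median r0 0.0006484529268945793
 strip 1 2204 [0.039  0.045  0.0511] slope deg 0.3537393202880737 X [0.0072 0.1535]
 strip -1 1528 [-0.0482 -0.042  -0.0364] slope deg 0.22191769531621008 X [0.0489 0.1555]
top floor 679 [ 0.5761 -0.0052  0.0361] median r0 0.0017209623724050362
 strip 1 191 [0.037  0.044  0.0502] slope deg 0.18158865315537126 X [0.0042 0.2553]
 strip -1 77 [-0.049  -0.0429 -0.0316] slope deg -0.4206093760056358 X [0.163  0.2566]
 bar 150 Y [-0.0476  0.0501] X [0.1672 0.1747 0.1827] rect ((689.390380859375, 3.4048233032226562), (98.91327667236328, 16.765323638916016), 86.10900115966797)
 pin 5 -0.0001483162627325175 0.20529677140707053
scene floor 1065 [0.589  0.001  0.0321] median r0 -0.00026610195876574256
 strip 1 184 [0.0367 0.0436 0.0508] slope deg 0.40495362966024323 X [0.0024 0.2586]
 strip -1 129 [-0.049  -0.0432 -0.0335] slope deg -0.2168778361808321 X [0.0011 0.2592]
 bar 207 Y [-0.0477  0.0498] X [0.169  0.1804 0.1847] rect ((690.83837890625, 3.5089988708496094), (98.75019836425781, 18.69913673400879), 87.7081069946289)
 pin 57 0.0007434928163975914 0.20582243335077616
```

The ramp frame is confirmed. Floor slope is 30°, heading −3.2°, the origin is near (0.515, 0.014), and bar, strips and pin agree within 2 mm. I'll move over the channel and lower to just above contact.

servo_tool(
  commands=[
    [10, 16, -12, 0, 0.027],
    [10, 15, -11.5, 0, 0],
    [10, 0, 0, 0, 0],
    [10, 0, 0, 30, 0],
    [10, 0, 0, 30, 0],
    [10, 0, 0, 22, 0],
    [10, 0, 0, 0, 0],
    [10, 0, 0, 0, 0],
  ],
)

```text
clock: 8.0
eef_pos: [0.5429, -0.004, 0.1691]
tool_rot: [1.0, -0.012, 0.001, -0.017]
ft_force: [-0.1, 0.4, -3.2]
grip_width: 0.0173
grasp_force: 59.8
```

```bash
python3 - <<'E'
from h import *
np.set_printoptions(precision=4,suppress=True)
o=status.get_obs()
for k in o: print(k,np.array(o[k]))
print(Ro.from_quat(o['tool_rot']).as_matrix())
E
```

```text
clock 8.0
joint_pos [-0.0256  0.3637 -0.0112  1.1953  0.0336  3.1406]
joint_vel [-0.0001 -0.0105  0.0172 -0.0028  0.0004  0.0001]
tau [  0.0069 -43.3129  24.8964   0.083    0.1462  -0.0004]
eef_pos [ 0.5429 -0.004   0.1691]
tool_rot [ 0.9998 -0.0123  0.0005 -0.0168]
ft_force [-0.1192  0.3996 -3.1852]
ft_torque [-0.0855 -0.0061  0.0138]
grasp_force 59.8156464099884
grip_width 0.017311660791916386
[[ 0.9997 -0.0246  0.0015]
 [-0.0246 -0.9991  0.0336]
 [ 0.0007 -0.0336 -0.9994]]
```

The last joint is at its range end (3.14), so this grasp can't reach the ramp's heading. I'll set the sled back on clear bench in front of the ramp and regrasp it with the tool turned half a turn.

servo_tool(
  commands=[
    [10, 0, 0, -40, -0.06],
    [10, -46, 12, -10, -0.05],
    [10, -46, 12, 0, 0],
    [10, -46, 12, 0, 0],
    [10, -45, 12, 0, 0],
    [10, 0, 0, 40, 0],
    [10, 0, 0, 40, 0],
    [10, 0, 0, 0, 0],
    [10, 0, 0, 0, 0],
  ],
)

```text
clock: 9.12
eef_pos: [0.3652, -0.0643, 0.138]
tool_rot: [0.999, 0.043, 0.002, -0.016]
ft_force: [0.8, 0.3, -3.7]
grip_width: 0.0172
grasp_force: 59.8
```

```bash
python3 - <<'E'
from h import *
np.set_printoptions(precision=4,suppress=True)
o=status.get_obs()
print(o['joint_pos'],o['eef_pos'],o['ft_force']); print(Ro.from_quat(o['tool_rot']).as_matrix())
p,d=snap('scene','s3.png')
E
```

```text
[-0.2007  0.0695 -0.4814  1.023   0.033   2.8552] [ 0.3652 -0.0643  0.138 ] [ 0.824   0.3157 -3.7081]
[[ 0.9963  0.0856  0.0035]
 [ 0.0854 -0.9958  0.033 ]
 [ 0.0063 -0.0326 -0.9994]]
```

View pics/s3.png

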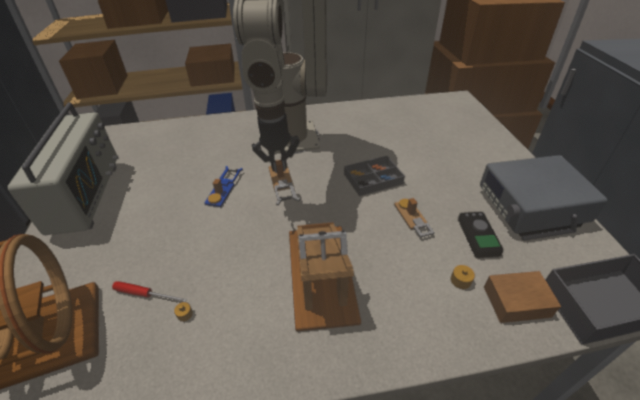

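The scene shows the sled held over clear bench at (180, 283), hook toward the ramp. I'll set it down, release, rise and make the half turn.

servo_tool(
  commands=[
    [10, 0, 0, 40, 0],
    [10, 0, 0, 35, 0],
    [10, 0, 0, 15, 0],
    [10, 0, 0, 7, 0],
    [10, 0, 0, 0, 0],
    [10, 0, 0, 0, 0],
    [50, 0, 0, 0, 0],
    [50, 0, 0, 0, 0],
    [50, 0, 0, 0, 0],
    [50, 0, 0, -20, 0],
    [50, 0, 0, -50, 0],
    [50, 0, 0, -50, 0],
    [50, 0, 0, -50, 0],
  ],
)

```text
clock: 10.8
eef_pos: [0.3633, -0.0665, 0.2107]
tool_rot: [0.999, 0.043, 0.001, -0.017]
ft_force: [1.8, 0.2, -0.7]
grip_width: 0.0499
grasp_force: 0.0
```

servo_tool(
  commands=[
    [50, 0, 0, 0, -0.185],
    [50, 0, 0, 0, -0.185],
    [50, 0, 0, 0, -0.185],
    [50, 0, 0, 0, -0.185],
    [50, 0, 0, 0, -0.185],
    [50, 0, 0, 0, -0.185],
    [50, 0, 0, 0, -0.185],
    [50, 0, 0, 0, -0.185],
    [50, 0, 0, 0, -0.185],
    [50, 0, 0, 0, -0.185],
    [50, 0, 0, 0, -0.185],
    [50, 0, 0, 0, -0.185],
    [50, 0, 0, 0, -0.185],
    [50, 0, 0, 0, -0.185],
    [50, 0, 0, 0, -0.185],
    [50, 0, 0, 0, -0.185],
    [50, 0, 0, 0, -0.185],
    [50, 0, 0, 0, 0],
    [50, 0, 0, 0, 0],
  ],
)

```text
clock: 13.18
eef_pos: [0.3635, -0.0665, 0.209]
tool_rot: [-0.043, 0.999, 0.017, 0.001]
ft_force: [-0.3, 0.3, -0.5]
grip_width: 0.0498
grasp_force: 0.0
```

```bash
python3 - <<'E'
from h import *
np.set_printoptions(precision=4,suppress=True)
o=status.get_obs()
print(o['clock'],o['joint_pos'],o['eef_pos'],o['ft_force']); print(Ro.from_quat(o['tool_rot']).as_matrix())
p,d=snap('wrist','w4.png')
a=wworld(o,np.argwhere(d>0),d[d>0])
near=(np.hypot(a[:,0]-.36,a[:,1]+.06)<.2)&(a[:,0]<.52)&(abs(a[:,1]+.06)<.07)
for lo,hi in [(.009,.0155),(.0155,.024),(.054,.064)]:
    s=a[near&(a[:,2]>lo)&(a[:,2]<hi)]
    if len(s)>20: print(lo,len(s),s.mean(0),cv2.minAreaRect(s[:,:2].astype(np.float32)*1000))
E
```

```text
13.175 [-0.2073  0.0046 -0.3497  1.2233  0.033  -0.2937] [ 0.3635 -0.0665  0.209 ] [-0.2904  0.2709 -0.4529]
[[-0.9963 -0.0862  0.0002]
 [-0.0861  0.9957  0.0336]
 [-0.0031  0.0335 -0.9994]]
0.009 2901 [ 0.395  -0.0543  0.0124] ((416.71051025390625, -42.25370788574219), (214.49468994140625, 89.30306243896484), 4.846778869628906)
0.0155 2655 [ 0.409  -0.053   0.0193] ((423.80615234375, -57.5355224609375), (219.182861328125, 82.25566101074219), 17.09572410583496)
0.054 381 [ 0.3648 -0.0604  0.0586] ((365.6993408203125, -60.407230377197266), (24.619543075561523, 17.796424865722656), 5.681137561798096)
```

View pics/w4.png

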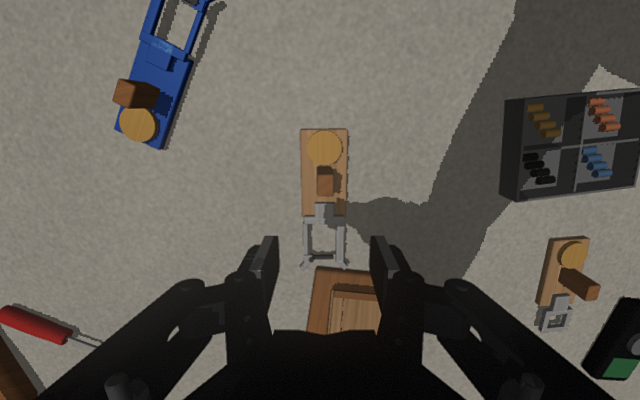

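The wrist picture shows the sled lying flat with its handle at (180, 325), between the fingers and aligned within about 1°. The half-turn regrasp goes ahead, and the tool's slight 1.9° lean is included in the numbers.

servo_tool(
  commands=[
    [50, -1.5, 0, 50, 0],
    [50, 0, 0, 50, 0],
    [50, 0, 0, 40, 0],
    [50, 0, 0, 20, 0],
    [50, 0, 0, 12, 0],
    [50, 0, 0, 0, 0],
    [50, 0, 0, 0, 0],
    [10, 0, 0, 0, 0],
    [10, 0, 0, 0, 0],
    [10, 0, 0, 0, 0],
    [10, 0, 0, 0, 0],
    [10, 0, 0, 0, 0],
    [10, 0, 0, -20, 0],
    [10, 0, 0, -50, 0],
    [10, 0, 0, -50, 0],
    [10, 0, 0, -33, 0],
    [10, 0, 0, 0, 0.141],
    [10, 0, 0, 0, 0],
    [10, 0, 0, 0, 0],
  ],
)

```text
clock: 15.6
eef_pos: [0.3642, -0.0656, 0.1892]
tool_rot: [0.025, 1.0, 0.017, -0.001]
ft_force: [0.4, -0.0, -4.3]
grip_width: 0.0169
grasp_force: 59.5
```

servo_tool(
  commands=[
    [10, -43.7, 21.7, 0, 0],
    [10, -43.7, 21.7, 0, 0],
    [10, -43.7, 21.7, 0, 0],
    [10, -43.7, 21.7, 0, 0],
    [10, 0, 0, 0, 0],
    [10, 0, 0, 20, 0],
    [10, 0, 0, 0, 0],
    [10, 0, 0, 0, 0],
  ],
)

```text
clock: 16.6
eef_pos: [0.5436, 0.0122, 0.1727]
tool_rot: [0.026, 1.0, 0.017, -0.001]
ft_force: [1.3, -0.1, -3.0]
grip_width: 0.017
grasp_force: 59.6
```

```bash
cat > m.py <<'E'
from h import *
np.set_printoptions(precision=4,suppress=True)
def rep(fn=None):
    y=np.radians(-3.2);ex=np.array([np.cos(y),np.sin(y)]);ey=np.array([-ex[1],ex[0]]); O=np.array([.5151,.0140])
    o=status.get_obs(); print(o['clock'],o['joint_pos'],o['eef_pos'],o['ft_force'],o['grip_width'])
    e=np.array(o['eef_pos']); R=Ro.from_quat(o['tool_rot']).as_matrix(); b=e[:2]-O
    print('tcp X,Y',b@ex,b@ey,'heading',np.degrees(np.arctan2(-R[1,0],-R[0,0])),'tool z',R[:,2])
    for n in('scene','top'):
        p,d=snap(n,fn and n+fn)
        a=world(n,np.argwhere(d>0),d[d>0])
        X=(a[:,:2]-O)@ex; Y=(a[:,:2]-O)@ey; Z=a[:,2]-.0345
        x=X*.866+Z*.5; z=-X*.5+Z*.866
        for r in viewer.masks_of(n,'sled')[:4]:
            if r['p']<.3: continue
            m=r['mask'][d>0]; s=m&(abs(Y)<.045)&(z>-.01)&(x>-.05)&(x<.3)&(z<.2)
            if s.sum()<60: continue
            # steel/wood: print profile of sled mask in deck frame
            print(n,round(r['p'],2),s.sum(),'x',np.percentile(x[s],[1,99]),'y',np.percentile(Y[s],[1,99]))
            for lo in np.arange(-.02,.28,.03):
                t=s&(x>lo)&(x<lo+.03)
                if t.sum()>8: print('   x%.2f'%lo,t.sum(),'z',np.percentile(z[t],[5,50,95]),'y',np.percentile(Y[t],[3,97]))
E
python3 -c "
from m import *
rep('5.png')"
```

```text
16.6 [ 0.0041  0.3636 -0.0018  1.2061  0.0336  0.0562] [0.5436 0.0122 0.1727] [ 1.3306 -0.0879 -2.9934] 0.01697068986721638
tcp X,Y 0.028508194951677723 -0.0002356357113028931 heading -2.9840669785387357 tool z [-0.0008  0.0336 -0.9994]
scene 0.73 709 x [0.0445 0.1723] y [-0.0277  0.0259]
   x0.04 32 z [0.0884 0.094  0.1028] y [-0.028  -0.0132]
   x0.07 208 z [0.0712 0.0796 0.0926] y [-0.0264  0.0243]
   x0.10 301 z [0.0478 0.0696 0.1221] y [-0.0261  0.0248]
   x0.13 140 z [0.047  0.0563 0.0623] y [-0.0255  0.0237]
   x0.16 17 z [0.0356 0.0422 0.0451] y [-0.0059  0.0234]
```

```bash
python3 -c "
import cv2
a=cv2.imread('pics/scene5.png')[160:340,220:440]; cv2.imwrite('pics/c5.png',cv2.resize(a,None,fx=3,fy=3,interpolation=2))"
```

```text
(no output)
```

View pics/c5.png

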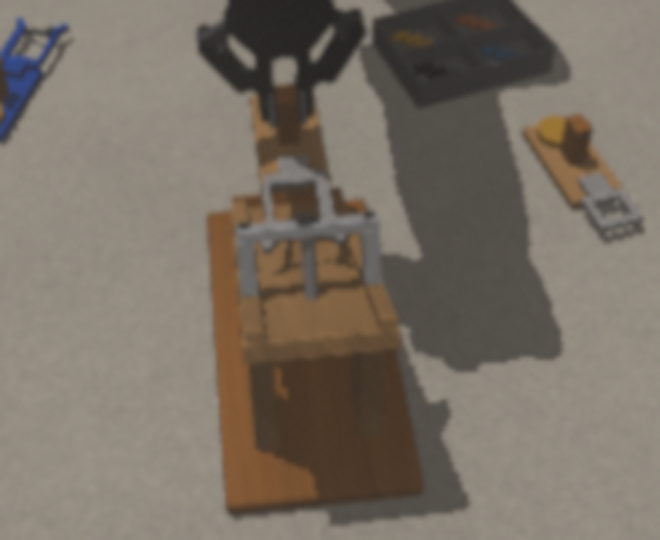

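The crop shows the sled level over the channel with its hook just below the portal, at (300, 175)–(300, 220) in the crop, centred within 1 mm. I'll lower it gently until the tips touch.

servo_tool(
  commands=[
    [10, 0, 0, 15, 0],
    [10, 0, 0, 7, 0],
    [10, 0, 0, 5, 0],
    [10, 0, 0, 5, 0],
    [10, 0, 0, 5, 0],
    [10, 0, 0, 0, 0],
  ],
)

```text
clock: 17.55
eef_pos: [0.5412, 0.0141, 0.135]
tool_rot: [0.026, 1.0, 0.017, -0.003]
ft_force: [-8.8, 0.9, 2.1]
grip_width: 0.0173
grasp_force: 60.8
```

servo_tool(
  commands=[
    [10, -3, -0.2, 4, 0],
    [10, -3, -0.2, 4, 0],
    [10, -4, -0.2, 4, 0],
    [10, -4, -0.2, 4, 0],
    [10, 0, 0, 0, 0],
  ],
)

```text
clock: 18.18
eef_pos: [0.5545, 0.0132, 0.1183]
tool_rot: [0.026, 1.0, 0.017, -0.004]
ft_force: [-8.3, 2.7, 0.3]
grip_width: 0.0171
grasp_force: 59.7
```

```bash
python3 -c "
from m import *
rep('6.png')"; python3 -c "
import cv2
a=cv2.imread('pics/scene6.png')[160:340,220:440]; cv2.imwrite('pics/c6.png',cv2.resize(a,None,fx=3,fy=3,interpolation=2))"
```

```text
18.175 [ 0.0055  0.4322 -0.0478  1.0982  0.0344  0.0575] [0.5545 0.0132 0.1183] [-8.3021  2.7406  0.2605] 0.01706840227683256
tcp X,Y 0.039406548449587096 0.0013968247360795468 heading -2.9781250162223896 tool z [-0.0075  0.0344 -0.9994]
scene 0.97 482 x [0.0408 0.201 ] y [-0.0277  0.0282]
   x0.04 72 z [0.0261 0.0293 0.033 ] y [-0.0257  0.0278]
   x0.07 225 z [0.0207 0.0301 0.0687] y [-0.0228  0.0254]
   x0.10 54 z [0.0107 0.0229 0.0264] y [-0.0245  0.025 ]
   x0.16 90 z [0.0027 0.0102 0.015 ] y [-0.0264  0.0238]
   x0.19 26 z [0.0021 0.0062 0.0092] y [-0.0297  0.0285]
```

The sled is pivoting in the grip as intended, with about 11° left and forces under 10 N. I continue.

servo_tool(
  commands=[
    [10, -2, -0.4, 3, 0],
    [10, -2, -0.4, 3, 0],
    [10, -2, -0.4, 3, 0],
    [10, -2, -0.3, 2.5, 0],
    [10, 0, 0, 0, 0],
  ],
)

```text
clock: 19.0
eef_pos: [0.5563, 0.0132, 0.1073]
tool_rot: [0.026, 0.999, 0.018, -0.01]
ft_force: [-24.4, 5.0, 13.6]
grip_width: 0.0169
grasp_force: 61.8
```

```bash
python3 -c "
from m import *
rep('7.png')"
```

```text
19.0 [ 0.0038  0.4537 -0.0451  1.0907  0.0375  0.0549] [0.5563 0.0132 0.1073] [-24.4355   5.0322  13.5698] 0.01686020738890211
tcp X,Y 0.04117554126743611 0.001506167877228501 heading -2.9245524019416633 tool z [-0.0188  0.0375 -0.9991]
scene 0.72 419 x [0.0296 0.1967] y [-0.0272  0.0283]
   x0.01 12 z [0.0178 0.0186 0.0207] y [-0.0247  0.0265]
   x0.04 67 z [0.0151 0.0175 0.0228] y [-0.0254  0.0278]
   x0.07 186 z [0.0142 0.0292 0.0613] y [-0.0222  0.0242]
   x0.10 34 z [-0.0009  0.0043  0.0212] y [-0.0187  0.016 ]
   x0.13 11 z [-0.0011  0.0108  0.0169] y [-0.0184  0.0276]
   x0.16 77 z [0.0076 0.0145 0.0177] y [-0.0255  0.0237]
   x0.19 32 z [0.008  0.0119 0.0143] y [-0.0295  0.0284]
```

The remaining tilt is about 4° and the press 28 N, friction included. I ease off a little and let go, so the sled lies down flat.

servo_tool(
  commands=[
    [10, 3, 0.5, -2, 0],
    [10, 2, 0.5, 0, 0],
    [26, 0, 0, 0, 0],
    [26, 0, 0, 0, 0],
    [26, 0, 0, 0, 0],
    [26, 0, 0, 0, 0],
  ],
)

```text
clock: 19.95
eef_pos: [0.5614, 0.0123, 0.1102]
tool_rot: [0.026, 1.0, 0.017, -0.0]
ft_force: [-0.2, 0.5, 0.2]
grip_width: 0.0257
grasp_force: 0.0
```

```bash
python3 -c "
from m import *
rep('8.png')"; python3 -c "
import cv2
a=cv2.imread('pics/scene8.png')[160:340,220:440]; cv2.imwrite('pics/c8.png',cv2.resize(a,None,fx=3,fy=3,interpolation=2))"
```

```text
19.95 [ 0.0042  0.4461 -0.0485  1.0753  0.0337  0.0565] [0.5614 0.0123 0.1102] [-0.2005  0.4904  0.1899] 0.02570140924668141
tcp X,Y 0.04635315980350936 0.0009095955116575225 heading -2.993783348613213 tool z [ 0.0007  0.0337 -0.9994]
scene 0.58 380 x [0.0298 0.2003] y [-0.0274  0.0274]
   x0.01 13 z [0.0103 0.0114 0.0193] y [-0.0243  0.0251]
   x0.04 76 z [0.0103 0.0118 0.0195] y [-0.0264  0.027 ]
   x0.07 166 z [0.011  0.0339 0.058 ] y [-0.0221  0.0187]
   x0.10 22 z [0.0011 0.0049 0.0198] y [-0.0214  0.0177]
   x0.16 59 z [0.0144 0.0189 0.0226] y [-0.0252  0.0231]
   x0.19 37 z [0.0138 0.0174 0.0195] y [-0.0291  0.0284]
scene 0.47 1583 x [0.0048 0.2987] y [-0.0442  0.0442]
   x-0.02 39 z [-0.0007  0.006   0.0095] y [-0.0403  0.0426]
   x0.01 35 z [-0.0018  0.0002  0.0078] y [-0.0437  0.0434]
   x0.04 33 z [-0.0009  0.0067  0.0079] y [-0.0446  0.0432]
   x0.10 26 z [-0.0012 -0.0006  0.0071] y [-0.0355  0.0403]
   x0.13 43 z [-0.0012  0.      0.0079] y [-0.0364  0.044 ]
   x0.16 135 z [-0.0018 -0.0007  0.0073] y [-0.0352  0.0414]
   x0.19 165 z [-0.0019 -0.0007  0.002 ] y [-0.036   0.0374]
   x0.22 659 z [-0.001   0.0354  0.0563] y [-0.0434  0.0434]
   x0.25 254 z [0.0005 0.0013 0.0094] y [-0.0419  0.042 ]
   x0.28 192 z [0.0003 0.0013 0.0092] y [-0.0415  0.0415]
```

View pics/c8.png

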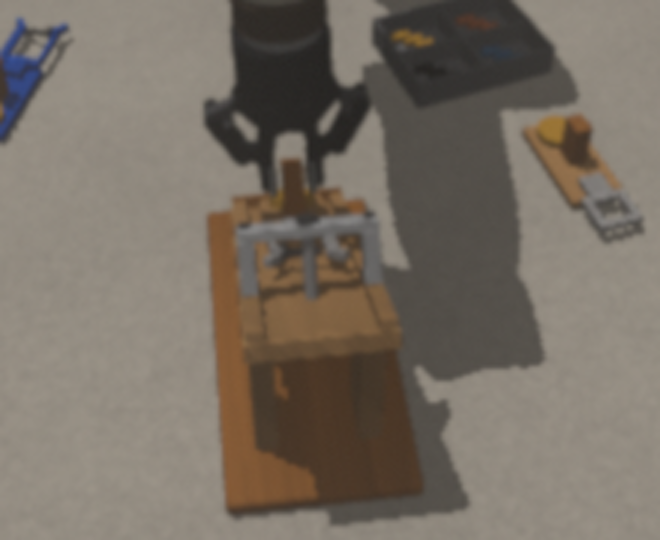

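The crop shows the sled lying flat in the channel, handle at (175, 292) between the open fingers and hook tips just below the pin (265, 310). The numbers agree: plate top at 11–12 mm and hook at 18–20 mm. I'll locate the handle more exactly before regripping.

```bash
python3 - <<'E'
from m import *
y=np.radians(-3.2);ex=np.array([np.cos(y),np.sin(y)]);ey=np.array([-ex[1],ex[0]]); O=np.array([.5151,.0140])
def dk(a):
    X=(a[:,:2]-O)@ex; Y=(a[:,:2]-O)@ey; Z=a[:,2]-.0345
    return X*.866+Z*.5,Y,-X*.5+Z*.866
p,d=snap('scene')
for r in viewer.masks_of('scene','sled')[:1]:
    m=r['mask']&(d>0); x,Y,z=dk(world('scene',np.argwhere(m),d[m]))
    for lo in np.arange(.025,.07,.006):
        t=(z>lo)&(z<lo+.006)&(abs(Y)<.012)&(x<.15)
        if t.sum()>3: print(lo,t.sum(),'x',np.percentile(x[t],[5,50,95]),'y',np.percentile(Y[t],[5,95]))
    t=(z>.008)&(x>.15); print('tips',np.percentile(x[t],[50,95,99,100])); 
    for sg in(1,-1):
        u=t&(sg*Y>.012); print(sg,x[u].max(),np.median(Y[u]))
o=status.get_obs(); p,d=snap('wrist'); w=wworld(o,np.argwhere(d>0),d[d>0]); x,Y,z=dk(w)
t=(abs(z-.059)<.004)&(abs(Y)<.012)&(x>.04)&(x<.12); print('wrist handle top',t.sum(),t.any() and np.percentile(x[t],[2,50,98]), t.any() and np.percentile(Y[t],[3,97]))
t=(abs(z-.02)<.004)&(abs(Y)<.022)&(x>.0)&(x<.12); print('disc',t.sum(),t.any() and np.percentile(x[t],[2,50,98]))
t=(abs(z-.012)<.003)&(abs(Y)<.03)&(x>.0)&(x<.1); print('plate',t.sum(),t.any() and (np.percentile(x[t],[2,50,98]),np.percentile(Y[t],[2,98])))
E
```

```text
Traceback (most recent call last):
IndexError: index -1 is out of bounds for axis 0 with size 0
```

```bash
cat > q.py <<'E'
from m import *
y=np.radians(-3.2);ex=np.array([np.cos(y),np.sin(y)]);ey=np.array([-ex[1],ex[0]]); O=np.array([.5151,.0140])
def dk(a):
    X=(a[:,:2]-O)@ex; Y=(a[:,:2]-O)@ey; Z=a[:,2]-.0345
    return X*.866+Z*.5,Y,-X*.5+Z*.866
def pc(v,q): return np.percentile(v,q) if len(v)>3 else None
def run():
    o=status.get_obs(); e=dk(np.array([o['eef_pos']])+[[0,0,.011]]); print('clock',o['clock'],'grasp pt deck',np.ravel(e),'F',np.array(o['ft_force']))
    for n in ('scene','top','wrist'):
        p,d=snap(n); ij=np.argwhere(d>0); w=world(n,ij,d[d>0]) if n!='wrist' else wworld(o,ij,d[d>0])
        x,Y,z=dk(w)
        for lo in (.024,.032,.040,.048):
            t=(z>lo)&(z<lo+.008)&(abs(Y)<.008)&(x<.215)&(x>.04); print(n,'handle z%.3f'%lo,t.sum(),'x',pc(x[t],[5,50,95]))
        t=(z>.013)&(z<.026)&(abs(Y)<.034)&(abs(Y)>.01)&(x>.15)&(x<.33)
        for sg in(1,-1): u=t&(sg*Y>0); print(n,' prong',sg,u.sum(),pc(x[u],[2,50,97,99]),'Y',pc(Y[u],[3,97]))
        t=(abs(z-.012)<.003)&(abs(Y)<.03)&(x>.0)&(x<.24); print(n,' plate',t.sum(),pc(x[t],[2,98]),pc(Y[t],[2,98]))
        t=(abs(z-.016)<.006)&(abs(Y)<.01)&(x>.15)&(x<.33); print(n,' latch/pin zone',t.sum(),pc(x[t],[2,50,98]))
E
python3 -c "
from q import *
run()"
```

```text
clock 20.25 grasp pt deck [0.0831 0.001  0.052 ] F [-0.6257 -0.1215  0.2539]
scene handle z0.024 22 x [0.0711 0.0861 0.0886]
scene handle z0.032 21 x [0.079  0.0857 0.0883]
scene handle z0.040 21 x [0.0822 0.0856 0.0874]
scene handle z0.048 21 x [0.0847 0.0861 0.0868]
scene  prong 1 52 [0.1634 0.1881 0.1998 0.2006] Y [0.0113 0.031 ]
scene  prong -1 51 [0.1683 0.1867 0.1984 0.1996] Y [-0.0312 -0.0112]
scene  plate 133 [0.0193 0.2373] [-0.029   0.0278]
scene  latch/pin zone 35 [0.1815 0.2361 0.2392]
top handle z0.024 0 x None
top handle z0.032 0 x None
top handle z0.040 0 x None
top handle z0.048 0 x None
top  prong 1 0 None Y None
top  prong -1 0 None Y None
top  plate 2 None None
top  latch/pin zone 4 [0.2366 0.2376 0.2387]
wrist handle z0.024 0 x None
wrist handle z0.032 0 x None
wrist handle z0.040 0 x None
wrist handle z0.048 0 x None
wrist  prong 1 0 None Y None
wrist  prong -1 0 None Y None
wrist  plate 5583 [0.001  0.1193] [-0.0256  0.0285]
wrist  latch/pin zone 0 None
```

Both the handle front and the tips put the sled's origin at x = 74 mm on the deck. I'll move the fingers 9 mm downhill and a bit lower, grip, and push uphill along the deck.

servo_tool(
  commands=[
    [26, 4.8, -1, 5, 0],
    [26, 0, 0, 4.7, 0],
    [26, 0, 0, 0, 0],
    [10, 0, 0, 0, 0],
    [10, 0, 0, 0, 0],
    [10, 0, 0, 0, 0],
    [10, 0, 0, 0, 0],
    [10, -8.7, 0.1, -5, 0],
    [10, -8.7, 0.1, -5, 0],
    [10, -8.7, 0.1, -5, 0],
    [10, 0, 0, 0, 0],
  ],
)

```text
clock: 21.78
eef_pos: [0.5822, 0.0099, 0.1154]
tool_rot: [0.026, 1.0, 0.016, -0.001]
ft_force: [-4.8, 0.3, 1.7]
grip_width: 0.0172
grasp_force: 59.5
```

```bash
python3 -c "
from q import *
run()" | grep -v top
```

```text
clock 21.775 grasp pt deck [ 0.1041 -0.0004  0.046 ] F [-4.8139  0.2865  1.6525]
scene handle z0.024 18 x [0.1134 0.1158 0.1184]
scene handle z0.032 18 x [0.1136 0.1161 0.1183]
scene handle z0.040 22 x [0.1137 0.1156 0.1182]
scene handle z0.048 23 x [0.1153 0.1165 0.1199]
scene  prong 1 77 [0.1638 0.2084 0.2307 0.2315] Y [0.0124 0.0264]
scene  prong -1 88 [0.1617 0.214  0.229  0.2309] Y [-0.0318 -0.0107]
scene  plate 103 [0.0053 0.238 ] [-0.0278  0.0268]
scene  latch/pin zone 55 [0.1629 0.2148 0.2406]
wrist handle z0.024 0 x None
wrist handle z0.032 0 x None
wrist handle z0.040 0 x None
wrist handle z0.048 8 x [0.1169 0.1184 0.1199]
wrist  prong 1 0 None Y None
wrist  prong -1 0 None Y None
wrist  plate 3900 [0.0008 0.1375] [-0.0269  0.0277]
wrist  latch/pin zone 0 None
```

The sled follows flat (origin now 104 mm) and stays centred. Now the push onto the pin.

servo_tool(
  commands=[
    [10, -6.9, 0.1, -4, 0],
    [10, -6.9, 0.1, -4, 0],
    [10, -6.9, 0.1, -4, 0],
    [10, -6.9, 0.1, -4, 0],
    [10, -6.9, 0.1, -4, 0],
    [10, -6.9, 0.1, -4, 0],
    [10, -6.9, 0.1, -4, 0],
    [10, 0, 0, 0, 0],
  ],
)

```text
clock: 22.92
eef_pos: [0.6292, 0.0073, 0.1427]
tool_rot: [0.026, 1.0, 0.017, -0.002]
ft_force: [-7.3, -0.2, 0.1]
grip_width: 0.0171
grasp_force: 59.2
```

servo_tool(
  commands=[
    [10, -4.5, 0.1, -2.6, 0],
    [10, -2.6, 0, -1.5, 0],
    [10, 0, 0, 0, 0],
    [10, 0, 0, 0, 0],
  ],
)

```text
clock: 23.42
eef_pos: [0.636, 0.0072, 0.1466]
tool_rot: [0.026, 1.0, 0.017, -0.002]
ft_force: [-7.7, 0.6, -0.9]
grip_width: 0.0172
grasp_force: 59.2
```

```bash
python3 -c "
from q import *
run()" | grep -v top; python3 - <<'E'
from h import *
p,d=snap('scene','s9.png'); a=cv2.imread('pics/s9.png')[200:300,270:390]; cv2.imwrite('pics/c9.png',cv2.resize(a,None,fx=5,fy=5,interpolation=2))
E
```

```text
clock 23.425 grasp pt deck [ 0.1665 -0.      0.0461] F [-7.7006  0.5811 -0.8612]
scene handle z0.024 1 x None
scene handle z0.032 0 x None
scene handle z0.040 17 x [0.1768 0.1782 0.1809]
scene handle z0.048 26 x [0.1761 0.1779 0.1834]
scene  prong 1 116 [0.1572 0.2562 0.2915 0.2924] Y [0.0103 0.0268]
scene  prong -1 109 [0.213  0.2742 0.2906 0.2919] Y [-0.0309 -0.0115]
scene  plate 168 [0.1424 0.2375] [-0.0275  0.0264]
scene  latch/pin zone 110 [0.1737 0.2354 0.2781]
wrist handle z0.024 0 x None
wrist handle z0.032 0 x None
wrist handle z0.040 0 x None
wrist handle z0.048 8 x [0.1792 0.1808 0.1823]
wrist  prong 1 228 [0.1505 0.1938 0.2024 0.2033] Y [0.0101 0.0273]
wrist  prong -1 81 [0.1516 0.1975 0.2026 0.203 ] Y [-0.0251 -0.01  ]
wrist  plate 3752 [0.0009 0.1998] [-0.0266  0.028 ]
wrist  latch/pin zone 1370 [0.1507 0.1937 0.203 ]
```

View pics/c9.png

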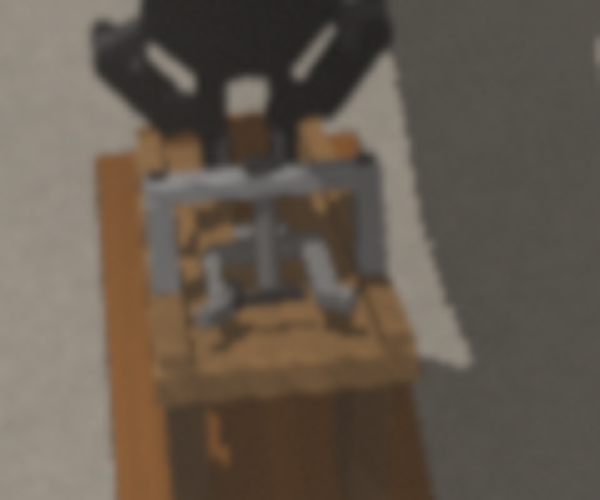

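The crop shows the pin (225, 265) inside the hook, with the dark latch bar lying straight across the mouth behind it at (295, 270), so it is shut. The origin at 166 mm puts the pin 69 mm ahead of it. Now I release and withdraw upward.

servo_tool(
  commands=[
    [40, 0, 0, 0, 0],
    [40, 0, 0, 0, 0],
    [40, 0, 0, 0, 0],
    [40, 3, 0.3, -10, 0],
    [40, 5, 0.5, -20, 0],
    [40, 10, 1, -30, 0],
    [40, 20, 1, -40, 0],
    [40, 30, 0, -40, 0],
    [40, 0, 0, 0, 0],
    [40, 0, 0, 0, 0],
  ],
)

```text
clock: 24.88
eef_pos: [0.57, 0.0089, 0.288]
tool_rot: [0.026, 1.0, 0.017, 0.0]
ft_force: [-0.0, 0.4, -0.8]
grip_width: 0.0404
grasp_force: 0.0
```

```bash
python3 -c "
from q import *
run()" | grep -v wrist; python3 - <<'E'
from h import *
p,d=snap('scene','s10.png'); a=cv2.imread('pics/s10.png')[200:300,270:390]; cv2.imwrite('pics/c10.png',cv2.resize(a,None,fx=5,fy=5,interpolation=2))
E
```

```text
clock 24.875 grasp pt deck [ 0.18   -0.0021  0.2015] F [-0.0301  0.4347 -0.788 ]
scene handle z0.024 0 x None
scene handle z0.032 0 x None
scene handle z0.040 19 x [0.1765 0.178  0.1803]
scene handle z0.048 21 x [0.1753 0.1775 0.1798]
scene  prong 1 102 [0.2167 0.262  0.2922 0.2932] Y [0.0104 0.0269]
scene  prong -1 109 [0.2077 0.2719 0.2905 0.2908] Y [-0.0308 -0.0115]
scene  plate 178 [0.0075 0.2371] [-0.0274  0.0271]
scene  latch/pin zone 116 [0.1686 0.2328 0.2773]
top handle z0.024 0 x None
top handle z0.032 0 x None
top handle z0.040 0 x None
top handle z0.048 0 x None
top  prong 1 0 None Y None
top  prong -1 0 None Y None
top  plate 0 None None
top  latch/pin zone 0 None
```

View pics/c10.png

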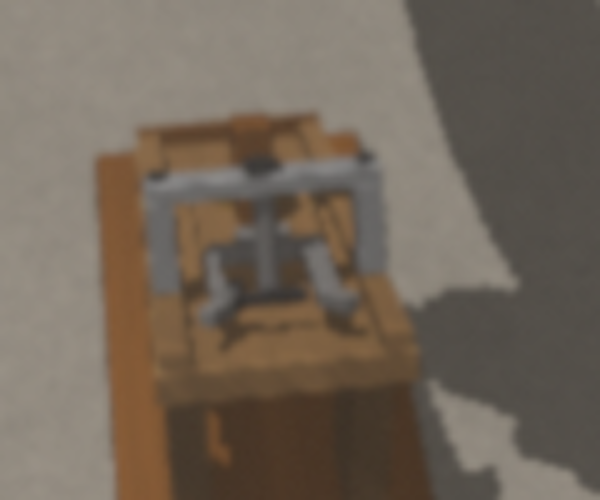

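The crop shows the sled still flat on the deck, the pin in the throat (240, 265) and the latch closed across the mouth (295, 270). The robot is clear of it, so I hand in.

```bash
python3 -c "
from workcell import bot
print(bot.job_done())"
```

```text
the job is handed in; nothing more can be done
None
```

The sled lies flat on the ramp, hitched to the pin with the latch shut behind it, and the job was handed in at about 25 s; no verdict came back, and the twin and the other things on the bench were never touched.

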